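# Clamp the amplifier module in the test fixture with the torque knob

### The arm

A 6-joint arm with a two-finger parallel gripper is mounted at the origin on the work surface. World frame = base frame: x ahead of the robot, y to its left, z up, the work surface at z = 0. Lengths are in m, angles in rad, forces in N, time in s.
With the tool pointing down it reaches from about 0.325 to 0.9 m from the base axis. Payload 6.1 kg.
Tool frame: the origin (TCP) lies at the very end of the fingers, on their centre line; the grasp point (between the pads) lies 19 mm behind it; y points along the fingers, x is the direction in which the jaws open and shut, and the axes are right-handed (so a half turn about y gives the same grasp; the last joint's range is limited). The gripper opens to 85 mm and grips with 20 to 120 N. Pads are 22 mm wide; open, the fingers measure 114 mm over their backs; the gripper's body (76 mm by 85 mm) begins 54 mm behind the grasp point. The pads swing forward as they close: fully open they stand 13 mm farther back than shut.
Start: joints at [-1.409, 0.22, 1.526, -0, 1.395, -0.126], TCP at [0.177, -0.599, 0.231] pointing down, gripper open.
Joint ranges: [-2.98, 2.98], [-0.91, 2.08], [0.09, 2.57], [-1.24, 4.39], [0.2, 2.65], [-2.68, 2.68]. Speed limits (rad/s): [2.57, 2.57, 3.01, 3.14, 3.14, 3.14].

### API

Orientations are given as a unit quaternion [w, x, y, z].
In Python, from plant import r, cams, hand_in gives the robot as it stands.
- The arm moves only by the tool apply_moves, never from a script. Its argument "deltas" is a list of rows, each a list of 5 numbers: the shift along the tool's x, y, z in m, then the turn about the tool's y in rad, then the closure, from 0 (fully open) to 1 (shut). In form: [[tx, ty, tz, yaw, gripper], ...]. A call has 1 to 10 rows; each row shifts and turns the commanded pose from where the row before left it, along the tool's axes as they then stand; what a row does not reach is not made up. A row lasts 1/10 s, in which the tool goes at most 50 mm and 8.59 degrees, less where a joint would pass 70% of its speed; a pose out of reach is approached as far as the arm can. A call is refused whole if a number of a shift passes 0.05 or a number of a turn 0.15, either way. A call with a gripper value outside its range is refused whole. The fingers move at their own pace and stop on an object; "newtons" is the grip in N (left out, the last holds). Time passes only in rows, so rows that do not move let the fingers close. It gives the time, the measured TCP pose, the force and the opening at its end, in the units of the state.
- r.read_state(): the state, without advancing time (a new reading comes with each control period).
- cams.capture(name): name is "scene" or "side" or "wrist"; returns the picture (420x560x3 uint8, red, green, blue); there is no depth.
- cams.camera_info(name): a dict with "camera_matrix" (3x3 intrinsics, pixels), "dist" ([k1, k2, p1, p2, k3] as OpenCV has them; the pictures are not rectified), "rvec" (rotation vector, rad) and "tvec" (3), from world to camera coordinates, as OpenCV has them. Camera axes: x right, y down, z forward; pixel columns grow to the right and rows downward; lengths in m; the calibration is good to about 2 mm. A picture is of the moment at which its call begins: read the wrist's pose just before it. camera_info takes no time and is no camera call; for the wrist camera it gives the pose at the moment of the call.
- hand_in(): hands the job in, once; it reports no verdict.
The state is a dict: "clock": time; "q": joint angles; "dq": joint speeds; "tau": joint torques, N m; "tcp_pos": TCP position; "ee_rot": TCP orientation; "force": force on the tool from outside, world axes, zero at the start; "ft_torque": the same for the moment, N m; "finger_gap": finger opening in m.
Only numpy, scipy, OpenCV 4.12 (cv2) and the standard library are available. Lean on these libraries where they do the work, as an engineer would, in place of code of your own. Each camera call takes 0.05 s, during which the arm holds its last target. There are 200 camera calls.

### The job

Lay the grey finned amplifier module flat on the bed of the test fixture, lengthwise between the fixed stop and the sliding jaw, and let go of it. Then clamp it: turn the black torque knob clockwise, taking a fresh grip when you need one, through its first click and on until it clicks past its second detent and rests at the green mark by itself; do not force it beyond that. Leave the other things on the bench alone.

Things in the scene. Friction and masses are not known exactly. Their poses are not given: they have to be found in the camera images.
- module: Amplifier module: grey metal block 56 (its x) x 110 (its y) x 34 mm high with cross fins up to 44 mm and two brass connectors (12 mm across, up to 46 mm high, 43 mm either side of the middle) on top; about 0.4 kg. Origin: centre of its underside, z up. Either way round is right. It lies on the bench; grip it across the 56 mm sides.
- fixture: Test fixture, screwed to the bench: aluminium base plate 100 (its x) x 300 (its y) x 12 mm. From -y to +y: dark fixed stop (80 mm wide, 45 mm high, its face at y = -125 mm), grey bed, steel jaw on blue carrier (45 mm high), white round knob housing (radius 50 mm, 42 mm high, axis at y = +92 mm). Origin: centre of the plate's underside.
- bed (a point): Centre of the bed's top face, 15 mm above the bench, axes as the fixture's; the bed is 70 mm (x) by 126 mm (y). The module's y goes along the bed's y. The gap between stop and open jaw is 126 mm long along y; the bed is open at both x sides.
- knob (a joint): Torque knob angle (rad), growing clockwise seen from above. It rests at 0 (jaw open, as it starts), 1.2 (first click, jaw 10 mm closer, module still loose) and 2.4 (second click, pointer at the green mark, sprung jaw pressing on the module). Between rests it resists up to 0.3 to 0.7 N m, most at 0.3 and 1.5, then snaps on past 0.6 and 1.8. Beyond 2.75 is over-tightened.
- knob_grip (a point): Grip point on the knob's vertical axis, 70 mm above the bench. The knob is a black bar 84 mm long (this point's x), 16 mm wide (y) and 34 mm tall (49 to 83 mm above the bench) on a disc of radius 24 mm, top at 48 mm; a yellow stripe marks its -x end, the pointer. Grip it across the 16 mm. It turns with the knob.
- cal_case: Bystander: wooden calibration-kit case 75 x 110 x 30 mm; origin at the centre of its underside.
- wrench: Bystander: steel open-ended wrench, 160 mm long, lying on the bench.
- terminator: Bystander: dark ribbed load, a cylinder 52 mm across and 50 mm high with a brass connector on top (66 mm in all); origin at the centre of its underside.
- jaw: Steel face of the sliding jaw, 70 (x) x 8 (y) x 29 mm, on springs in front of the blue carrier; origin at its centre, axes as the fixture's; its face towards the stop is 4 mm to -y of the origin.

How it is judged:
By the outcome, as a careful person would: the job done as asked, in the order asked, and still so for the second after the job is handed in, with the robot touching nothing.
It also fails if it takes over 51 s, if anything falls off the work surface, if the arm or the gripper's body presses on something with over 40 N, if the wrist force passes 120 N, or if a joint passes its speed limit or range.

## Working session

There is one attempt and no reset: what is moved stays moved. The work goes in short steps, Python scripts to look and compute and a tool call to move; the robot and the scene stay as the last step left them, time stands still between calls to the robot, and variables do not carry over. Pictures are saved under pics/ and viewed, about 8 in all and at most 12, crops included, and the job is handed in when it is done.

Besides the shell and the picture viewer there is one more tool, called after "Request:" in YAML: its name, and indented under it one key for each argument. apply_moves: Moves the arm, as the interface text tells. Its arguments: {"type":"object","properties":{"deltas":{"type":"array"},"newtons":{"type":"number"}},"required":["deltas"]}

```bash
mkdir -p pics; ls
python3 - <<'E'
from plant import r,cams
import cv2,numpy as np
s=r.read_state();print({k:np.round(v,4) for k,v in s.items()})
for n in ["scene","side"]:
    im=cams.capture(n);cv2.imwrite(f"pics/{n}0.png",im[:,:,::-1])
    i=cams.camera_info(n);print(n,i)
E
```

```text
pics
{'clock': np.float64(0.0), 'q': array([-1.4091,  0.2212,  1.5276,  0.    ,  1.3947, -0.1261]), 'dq': array([-0.    , -0.0006, -0.    ,  0.0008, -0.0006,  0.0012]), 'tau': array([-2.00000e-04, -4.96893e+01, -3.89400e+01, -3.00000e-04,
        1.09000e-02,  0.00000e+00]), 'tcp_pos': array([ 0.1773, -0.5987,  0.2302]), 'ee_rot': array([ 0.567 , -0.5661,  0.4236, -0.4226]), 'force': array([-0.1928, -0.9388,  0.7549]), 'ft_torque': array([-0.004 , -0.0083,  0.0253]), 'finger_gap': np.float64(0.0851)}
scene {'camera_matrix': array([[546.06213219,   0.        , 284.10529605],
       [  0.        , 546.06213219, 211.68548735],
       [  0.        ,   0.        ,   1.        ]]), 'dist': array([-0.17174621,  0.        ,  0.        ,  0.        ,  0.        ]), 'rvec': array([ 2.43295322,  0.69403142, -0.22620959]), 'tvec': array([-0.48621973, -0.18922365,  1.45948113])}
side {'camera_matrix': array([[428.4201251 ,   0.        , 281.01273781],
       [  0.        , 428.4201251 , 215.55928745],
       [  0.        ,   0.        ,   1.        ]]), 'dist': array([-0.05991721,  0.        ,  0.        ,  0.        ,  0.        ]), 'rvec': array([ 0.17653329, -2.76317827,  1.36425367]), 'tvec': array([0.55740857, 0.07727386, 1.11132882])}
```

View pics/scene0.png

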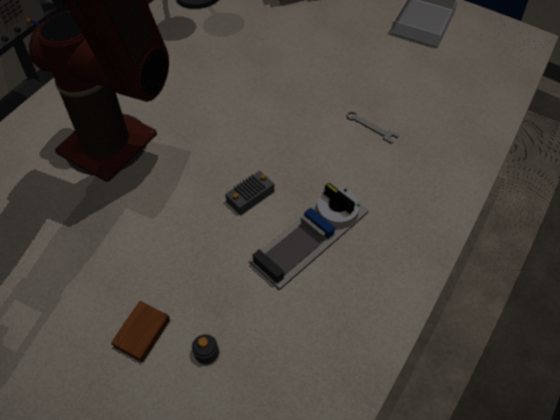

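View pics/side0.png

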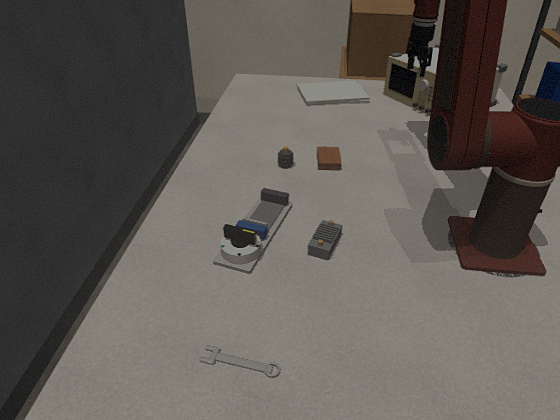

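Scene view: module with brass caps at about (237,194) and (264,177), the fixture's stop at (268,265), blue carrier at (319,222), and knob at (338,205). In the side view the same items are at (325,238), (275,197) and (240,240). Next I cast rays from the colour-mask centroids.

```bash
cat > h.py <<'E'
import numpy as np,cv2
from plant import r,cams
from scipy.spatial.transform import Rotation as R
def rays(i,px):
    px=np.array(px,float).reshape(-1,1,2)
    u=cv2.undistortPoints(px,i["camera_matrix"],i["dist"]).reshape(-1,2)
    M=cv2.Rodrigues(np.array(i["rvec"]))[0];t=np.array(i["tvec"]).ravel()
    d=np.c_[u,np.ones(len(u))]@M
    return -M.T@t,d
def plane(i,px,z):
    c,d=rays(i,px);return c+d*((z-c[2])/d[:,2])[:,None]
def proj(i,P):
    return cv2.projectPoints(np.array(P,float).reshape(-1,1,3),np.array(i["rvec"]),np.array(i["tvec"]),i["camera_matrix"],i["dist"])[0].reshape(-1,2)
def blobs(mask,amin):
    n,l,s,c=cv2.connectedComponentsWithStats(mask.astype(np.uint8))
    return [(s[k,4],c[k].round(1)) for k in range(1,n) if s[k,4]>=amin]
def tool():
    s=r.read_state();w=s["ee_rot"];return s,R.from_quat([w[1],w[2],w[3],w[0]])
E
python3 - <<'E'
from h import *
for n,z in [("scene",0),("side",0)]:
    im=cv2.imread(f"pics/{n}0.png");i=cams.camera_info(n)
    h=cv2.cvtColor(im,cv2.COLOR_BGR2HSV);H,S,V=h[...,0],h[...,1],h[...,2]
    for nm,m,z in [("brass",(H>8)&(H<25)&(S>150)&(V>90),.045),("blue",(H>105)&(H<130)&(S>120)&(V>50),.045),("yellow",(H>24)&(H<35)&(S>120)&(V>60),.083),("wood",(H<14)&(S>120)&(V>60),.03)]:
        m[:,430:]=0;m[:140]&=False
        for a,c in blobs(m,6):
            print(n,nm,a,c,plane(i,c,z).round(4))
c=dict(scene=[(268,262),(282,285),(252,262),(367,210)],)
i=cams.camera_info("scene")
print("stop top",plane(i,(268,262),.045),"plate corners",plane(i,[(280,286),(367,210)],.012))
E
```

```text
scene brass 6 [263.  175.5] [[0.4525 0.0957 0.045 ]]
scene brass 6 [235.  194.5] [[0.4279 0.0116 0.045 ]]
scene brass 40 [202.4 341.1] [[ 0.5836 -0.3279  0.045 ]]
scene blue 220 [319.6 219.7] [[0.6349 0.054  0.045 ]]
scene yellow 21 [331.7 187.3] [[0.625  0.1241 0.083 ]]
scene wood 1506 [138.8 328.3] [[ 0.4494 -0.3734  0.03  ]]
side blue 122 [251.2 225.5] [[0.6323 0.0554 0.045 ]]
side yellow 20 [248.5 230.8] [[0.625  0.1226 0.083 ]]
side wood 269 [328.4 155. ] [[ 0.4493 -0.3653  0.03  ]]
stop top [[ 0.59529054 -0.10304838  0.045     ]] plate corners [[ 0.63926691 -0.124432    0.012     ]
 [ 0.70803331  0.16009042  0.012     ]]
```

Run:
```python
import cv2
a=cv2.imread("pics/scene0.png")[160:300,210:380]
cv2.imwrite("pics/sc.png",cv2.resize(a,None,fx=4.5,fy=4.2,interpolation=cv2.INTER_CUBIC))
```

```text
(no output)
```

View pics/sc.png

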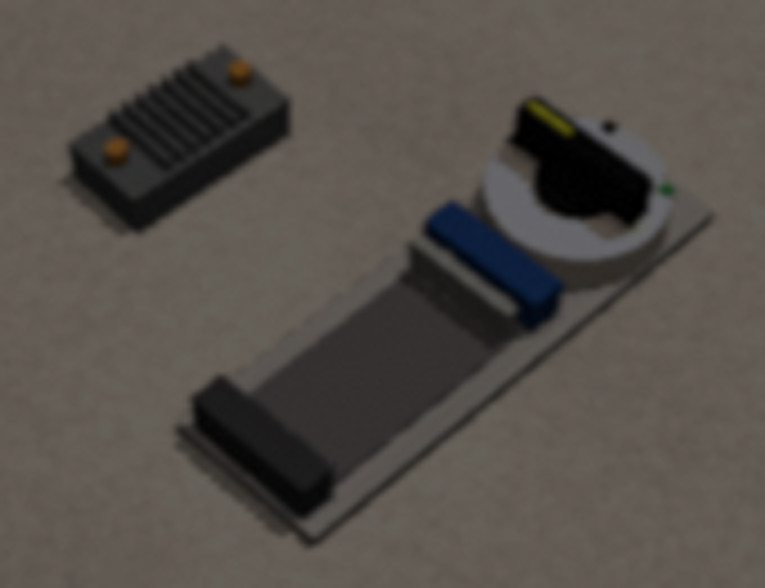

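Crop: the plate corners are at crop (180,430), (312,543) and (712,215). The bar runs from the yellow end (550,115) to (640,195), with the black mark at (610,126) and the green mark at (667,190). I'll compute the move to a viewing pose above the area between the module and fixture.

Run:
```python
from h import *
i=cams.camera_info("scene")
f=lambda p,z:plane(i,np.array(p)/[4.5,4.2]+[210,160],z)[:,:2].round(4)
P=f([(180,430),(312,543),(712,215)],.012);print("plate",P,P.mean(0),(P[0]+P[2])/2,np.diff(P,axis=0))
print("stop top",f([(220,378),(330,465),(303,488),(195,400)],.045))
print("bar top",f([(525,98),(650,185)],.083), "brass",f([(116,150),(240,71)],.046))
s,T=tool();print(T.as_matrix().round(4))
w=cams.camera_info("wrist");c,d=rays(w,[(280,210)]);print("cam",c,d,"in tool",T.inv().apply(c-s["tcp_pos"]),T.inv().apply(d),w["camera_matrix"][0,0])
print("to (.47,.05,.33)",T.inv().apply(np.array([.47,.05,.33])-s["tcp_pos"]))
```

```text
plate [[ 0.5502 -0.1093]
 [ 0.6423 -0.1321]
 [ 0.7122  0.1585]] [ 0.6349     -0.02763333] [0.6312 0.0246] [[ 0.0921 -0.0228]
 [ 0.0699  0.2906]]
stop top [[ 0.5615 -0.0878]
 [ 0.6352 -0.1039]
 [ 0.6314 -0.1222]
 [ 0.5586 -0.1056]]
bar top [[0.6094 0.1282]
 [0.6922 0.109 ]] brass [[0.432  0.009 ]
 [0.4561 0.0917]]
[[ 2.839e-01 -3.000e-04  9.589e-01]
 [-9.589e-01  1.700e-03  2.839e-01]
 [-1.700e-03 -1.000e+00  2.000e-04]]
cam [ 0.25819064 -0.57434377  0.37382365] [[-0.31090254 -0.08084416 -0.94704508]] in tool [-0.00070575 -0.14349337  0.08452643] [[-0.0091107   0.94699414 -0.32126258]] 327.6570153954499
to (.47,.05,.33) [-0.53916626 -0.0986656   0.46484158]
```

Request:
apply_moves:
  deltas:
    - [-0.034,-0.006,0.029,0,0]
    - [-0.034,-0.006,0.029,0,0]
    - [-0.034,-0.006,0.029,0,0]
    - [-0.034,-0.006,0.029,0,0]
    - [-0.034,-0.006,0.029,0,0]
    - [-0.034,-0.006,0.029,0,0]
    - [-0.034,-0.006,0.029,0,0]
    - [-0.034,-0.006,0.029,0,0]
    - [-0.034,-0.006,0.029,0,0]
    - [-0.034,-0.006,0.029,0,0]

```text
clock: 1.1
tcp_pos: [0.3591, -0.1891, 0.2913]
ee_rot: [0.566, -0.566, 0.423, -0.423]
force: [0.7, -0.2, -0.3]
finger_gap: 0.0856
```

Request:
apply_moves:
  deltas:
    - [-0.034,-0.006,0.029,0,0]
    - [-0.034,-0.006,0.029,0,0]
    - [-0.034,-0.006,0.029,0,0]
    - [-0.034,-0.006,0.029,0,0]
    - [-0.034,-0.006,0.029,0,0]
    - [-0.034,-0.006,0.029,0,0]

```text
clock: 1.7
tcp_pos: [0.4681, 0.056, 0.3273]
ee_rot: [-0.567, 0.567, -0.423, 0.423]
force: [0.1, -0.7, -0.2]
finger_gap: 0.0851
```

Request:
apply_moves:
  deltas:
    - [0,0,0,-0.14,0]
    - [0,0,0,-0.14,0]
    - [0,0,0,-0.14,0]
    - [0,0,0,-0.14,0]
    - [0,0,0,-0.14,0]
    - [0,0,0,-0.14,0]
    - [0,0,0,-0.14,0]
    - [0,0,0,-0.02,0]
    - [0,0,0,0,0]

```text
clock: 2.6
tcp_pos: [0.4677, 0.054, 0.327]
ee_rot: [-0.7, 0.7, -0.101, 0.1]
force: [0.8, -1.5, 0.6]
finger_gap: 0.0855
```

Run:
```python
from h import *
s,T=tool();print(s["clock"],s["tcp_pos"],T.as_matrix().round(3),s["q"])
i=cams.camera_info("wrist");im=cams.capture("wrist")[:,:,::-1];cv2.imwrite("pics/w1.png",im)
import pickle;pickle.dump(i,open("w1.pkl","wb"))
```

```text
2.6 [0.46774168 0.05403033 0.32700458] [[ 0.959 -0.001  0.282]
 [-0.282  0.     0.959]
 [-0.001 -1.    -0.   ]] [-5.27285722e-02 -2.03496471e-01  1.77594073e+00  2.14378225e-05
  1.56970746e+00  2.33054964e-01]
```

View pics/w1.png

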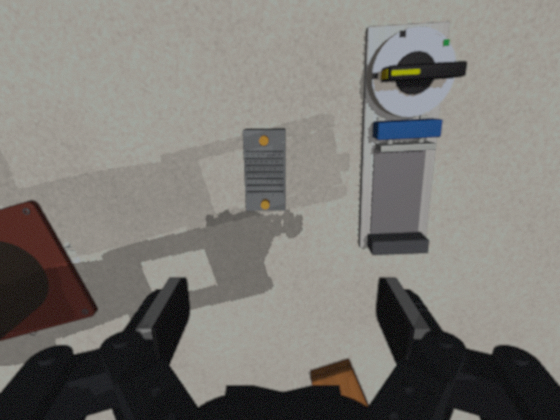

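Wrist view: the brass caps are at (263,141) and (265,204). Stop top is about (370–428, 236), the blue carrier is at (407,129), the knob bar runs (382,74)–(466,68), and the plate's left edge is at x≈365. I'll refine these numbers by mask.

Run:
```python
from h import *
import pickle;i=pickle.load(open("w1.pkl","rb"));im=cv2.imread("pics/w1.png")
h=cv2.cvtColor(im,cv2.COLOR_BGR2HSV);H,S,V=[h[...,k].astype(int) for k in range(3)]
ok=np.zeros(H.shape,bool);ok[:265,200:]=1
def rect(m,z,nm,amin=60):
    m=(m&ok).astype(np.uint8)
    for c in cv2.findContours(m,cv2.RETR_EXTERNAL,cv2.CHAIN_APPROX_NONE)[0]:
        if cv2.contourArea(c)<amin: continue
        b=cv2.boxPoints(cv2.minAreaRect(c));W=plane(i,b,z)[:,:2]
        e=np.diff(W[:3],axis=0);l=np.hypot(*e.T);k=e[l.argmax()]
        print(nm,int(cv2.contourArea(c)),b.mean(0).round(1),"ctr",W.mean(0).round(4),"len",l.round(4),"ang long",np.degrees(np.arctan2(k[1],k[0])).round(1)%180)
rect((H>8)&(H<25)&(S>150)&(V>90),.046,"brass",20)
rect((H>105)&(H<130)&(S>120)&(V>50),.045,"blue")
rect((H>24)&(H<35)&(S>120)&(V>60),.083,"yellow",15)
rect((H>40)&(H<85)&(S>100)&(V>40),.042,"green",5)
rect((V<45),.083,"dark")
for t,nm in[(95,"grey95"),(110,"grey110")]:
    rect((S<60)&(V<t)&(V>=48),.034,nm,600)
print(im[170,245:252].tolist(),im[190,400].tolist(),im[240,400].tolist(),im[249,400].tolist())
```

```text
brass 37 [265. 204.] ctr [0.4301 0.0132] len [0.0081 0.0114] ang long 72.8
brass 46 [263.5 140. ] ctr [0.4538 0.0953] len [0.0089 0.01  ] ang long 72.7
blue 1018 [408.  128.8] ctr [0.6318 0.0568] len [0.0794 0.0218] ang long 166.0
yellow 182 [405.   71.8] ctr [0.6257 0.1242] len [0.0321 0.0073] ang long 165.9
yellow 28 [384.5  73. ] ctr [0.6044 0.1295] len [0.0054 0.01  ] ang long 79.9
green 15 [446.  42.] ctr [0.6899 0.1408] len [0.0046 0.0042] ang long 162.9
dark 293 [395. 237.] ctr [ 0.5815 -0.0652] len [0.0693 0.0209] ang long 177.9
dark 1323 [422.8  69.6] ctr [0.6435 0.1205] len [0.0827 0.039 ] ang long 3.3
grey95 1208 [397.  242.3] ctr [ 0.5943 -0.0997] len [0.0879 0.0354] ang long 166.1
grey95 1086 [264.  167.5] ctr [0.4423 0.0588] len [0.053  0.0501] ang long 71.4
grey110 3455 [245.4 177.5] ctr [0.4131 0.05  ] len [0.139  0.1005] ang long 68.5
grey110 5209 [396.5 187.5] ctr [ 0.6067 -0.0247] len [0.08   0.1898] ang long 81.9
grey110 927 [409.6 140. ] ctr [0.6314 0.0252] len [0.2769 0.1209] ang long 74.2
[[94, 92, 92], [89, 88, 85], [88, 84, 83], [84, 84, 83], [81, 80, 76], [84, 81, 78], [88, 89, 88]] [105, 105, 105] [52, 51, 52] [71, 67, 67]
```

Run:
```python
import cv2
a=cv2.imread("pics/w1.png")[10:265,225:480]
cv2.imwrite("pics/w1c.png",cv2.resize(a,None,fx=2.35,fy=2.35,interpolation=cv2.INTER_CUBIC))
```

```text
(no output)
```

View pics/w1c.png

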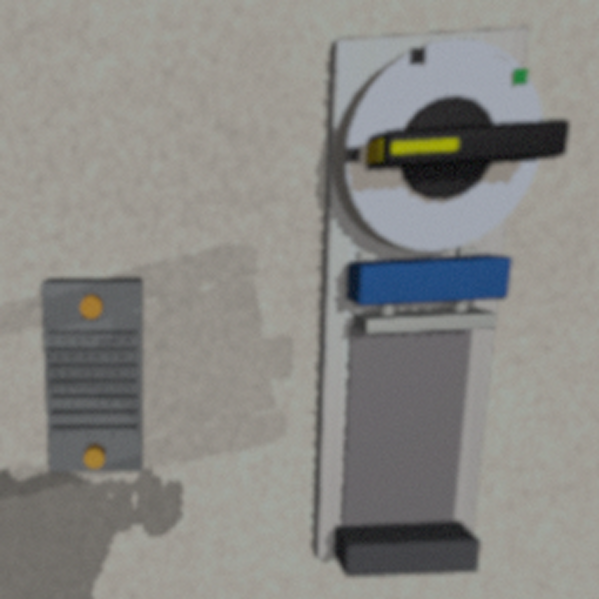

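The crop confirms it: module top corners are at crop (42,280), (142,278), (142,470) and (48,470), bed sides at x 350–470, and the stop top back edge at about (335,528)–(460,522). The bar lies along the fixture's x axis. I convert these into fixture axes.

Run:
```python
from h import *
import pickle;i=pickle.load(open("w1.pkl","rb"))
a=np.radians(-14);ex=np.array([np.cos(a),np.sin(a)]);ey=np.array([-ex[1],ex[0]])
f=lambda p,z:plane(i,np.array(p)/2.35+[225,10],z)[:,:2]
def pr(n,W): print(n,W.round(4).tolist(),"fx",(W@ex).round(4),"fy",(W@ey).round(4))
pr("bed L mid/R mid",f([(346,440),(463,440)],.015))
pr("plate L",f([(334,40),(318,555),(530,27)],.012))
pr("stop top",f([(335,527),(460,521),(478,540),(345,546)],.045))
pr("blue top",f([(350,264),(508,257),(509,292),(350,302)],.045))
pr("jaw top front",f([(365,332),(495,328)],.0445))
pr("bar top",f([(384,138),(568,122),(568,150),(384,164)],.083))
pr("disc",f([(436,97),(455,97),(402,147),(496,147),(448,200)],.048))
W=f([(42,280),(142,278),(142,470),(48,470)],.034);pr("module",W);print(W.mean(0),np.linalg.norm(np.diff(W,axis=0),axis=1))
```

```text
bed L mid/R mid [[0.5773, -0.0295], [0.6457, -0.0497]] fx [0.5673 0.6385] fy [0.111 0.108]
plate L [[0.6138, 0.1856], [0.545, -0.1023], [0.7115, 0.1619]] fx [0.5507 0.5536 0.6512] fy [0.3286 0.0326 0.3292]
stop top [[0.5547, -0.07], [0.6263, -0.0869], [0.6347, -0.1021], [0.558, -0.0839]] fx [0.5552 0.6287 0.6405 0.5617] fy [0.0662 0.0672 0.0544 0.0536]
blue top [[0.5927, 0.0767], [0.6728, 0.0564], [0.6711, 0.0382], [0.5889, 0.0572]] fx [0.5565 0.6392 0.6419 0.5575] fy [0.2178 0.2175 0.1994 0.198 ]
jaw top front [[0.5937, 0.0389], [0.6616, 0.021]] fx [0.5667 0.6369] fy [0.1814 0.1804]
bar top [[0.6091, 0.1325], [0.6896, 0.1149], [0.6885, 0.1031], [0.6072, 0.1216]] fx [0.559  0.6414 0.6431 0.5598] fy [0.2759 0.2783 0.2666 0.2648]
disc [[0.6473, 0.143], [0.6561, 0.1403], [0.6276, 0.1255], [0.6724, 0.1119], [0.6459, 0.094]] fx [0.5935 0.6027 0.5786 0.6254 0.604 ] fy [0.2954 0.2949 0.2736 0.2713 0.2475]
module [[0.4313, 0.1148], [0.4844, 0.1003], [0.4533, -0.0067], [0.3993, 0.0091]] fx [0.3907 0.4457 0.4414 0.3852] fy [0.2157 0.2145 0.1031 0.1054]
[0.44206017 0.05437806] [0.05507303 0.11149017 0.05623579]
```

Request:
apply_moves:
  deltas:
    - [-0.006,0.04,-0.002,0,0]
    - [-0.006,0.04,-0.002,0,0]
    - [-0.006,0.04,-0.002,0,0]
    - [-0.007,0.04,-0.001,0,0]
    - [0,0.04,0,0,0]
    - [0,0.04,0,0,0]
    - [0,0.03,0,0,0]
    - [0,0.025,0,0,0]
    - [0,0.018,0,0,0]
    - [0,0.01,0,0,0]

```text
clock: 3.65
tcp_pos: [0.4407, 0.0544, 0.0026]
ee_rot: [-0.7, 0.7, -0.101, 0.1]
force: [0.1, 0.7, -0.3]
finger_gap: 0.0856
```

Request:
apply_moves:
  deltas:
    - [0,0,0,0,0]
    - [0,0,0,0,1]
    - [0,0,0,0,1]
    - [0,0,0,0,1]
    - [0,0,0,0,1]
    - [0,0,0,0,1]
    - [0,0,0,0,1]
    - [0,0,0,0,1]
  newtons: 60

```text
clock: 4.45
tcp_pos: [0.4434, 0.0542, 0.0058]
ee_rot: [0.7, -0.7, 0.099, -0.101]
force: [-0.8, -0.0, 6.4]
finger_gap: 0.0547
```

Request:
apply_moves:
  deltas:
    - [0,-0.01,0,0,1]
    - [0,-0.03,0,0,1]
    - [0,-0.04,0,0,1]
    - [0,-0.03,0,-0.04,1]
    - [0.03,0,-0.007,0,1]
    - [0.035,0,-0.008,0,1]
    - [0.035,0,-0.008,0,1]
    - [0.035,0,-0.008,0,1]
    - [0.03,0,-0.007,0,1]
    - [0.02,0,-0.004,0,1]

```text
clock: 5.45
tcp_pos: [0.6125, -0.0321, 0.1143]
ee_rot: [-0.702, 0.702, -0.086, 0.086]
force: [0.9, -0.0, -4.0]
finger_gap: 0.055
```

Run:
```python
from h import *
s,T=tool();print(s["clock"],s["tcp_pos"],T.as_matrix().round(3),s["force"],s["finger_gap"])
i=cams.camera_info("wrist");im=cams.capture("wrist")[:,:,::-1];cv2.imwrite("pics/w2.png",im)
import pickle;pickle.dump(i,open("w2.pkl","wb"))
s,T=tool();print(s["clock"],s["tcp_pos"],T.as_matrix().round(3),s["force"],s["finger_gap"])
```

```text
5.45 [ 0.61253797 -0.03214423  0.11433085] [[ 0.97  -0.     0.241]
 [-0.241 -0.     0.97 ]
 [-0.    -1.    -0.   ]] [ 8.61123239e-01 -3.18190078e-03 -4.02035307e+00] 0.05499396601605149
5.5 [ 0.61465825 -0.03338802  0.11472304] [[ 0.97   0.003  0.242]
 [-0.242 -0.001  0.97 ]
 [ 0.003 -1.    -0.   ]] [-1.10828856 -0.65741572 -2.44740949] 0.05494827612466303
```

View pics/w2.png

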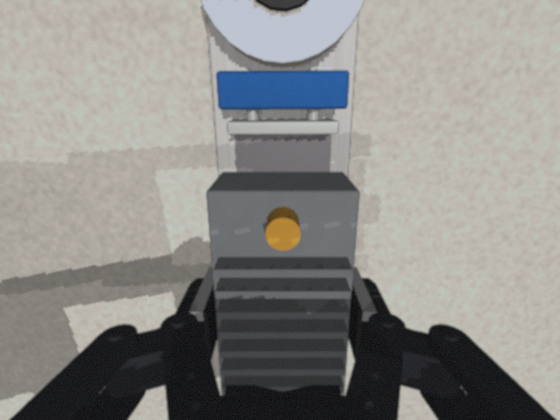

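Held module: brass cap at (283,229), jaw top at y 122–134, x 228–338, blue carrier x 218–349. It is aligned to within about a pixel. I check the offsets in the tool frame.

Run:
```python
from h import *
import pickle;i=pickle.load(open("w2.pkl","rb"))
p=np.array([.6126,-.0325,.1143]);a=np.radians(-14);ex=np.array([np.cos(a),np.sin(a)]);ey=np.array([-ex[1],ex[0]])
def pr(n,px,z):
    W=plane(i,px,z)[:,:2]-p[:2];print(n,"x",(W@ex*1e3).round(1),"y",(W@ey*1e3).round(1))
pr("brass",[(283,229)],.114+.042)
pr("mod top +y edge",[(209,189),(357,189)],.110+.034)
pr("mod bottom +y edge",[(222,173),(342,173)],.110)
pr("jaw top",[(228,122),(338,122),(228,134),(338,134)],.0445)
pr("blue top",[(217,72),(348,71),(218,108),(349,108)],.045)
pr("bed",[(235,150),(330,150)],.015)
pr("plate",[(208,50),(357,50)],.012)
```

```text
brass x [-0.2] y [44.2]
mod top +y edge x [-26.7  26.3] y [54.8 54.8]
mod bottom +y edge x [-28.1  26.8] y [53.2 53.3]
jaw top x [-34.7  34.3 -35.1  34.7] y [71.5 71.6 64.2 64.2]
blue top x [-39.6  38.5 -40.3  40.5] y [100.2 100.8  79.9  79.9]
bed x [-35.5  34.3] y [49.8 49.9]
plate x [-50.8  49.6] y [116. 116.]
```

Request:
apply_moves:
  deltas:
    - [0,0.02,0,0,1]
    - [0,0.025,0,0,1]
    - [0,0.02,0,0,1]
    - [0,0.015,0,0,1]
    - [0,0.008,0,0,1]
    - [0,0.003,0,0,1]
    - [0,0.001,0,0,1]
    - [0,0,0,0,1]

```text
clock: 6.3
tcp_pos: [0.6122, -0.0311, 0.0233]
ee_rot: [-0.702, 0.702, -0.085, 0.086]
force: [-0.4, -0.5, -2.6]
finger_gap: 0.0548
```

Request:
apply_moves:
  deltas:
    - [0,0.001,0,0,1]
    - [0,0.001,0,0,1]
    - [0,0.0,0,0,1]

```text
clock: 6.6
tcp_pos: [0.6119, -0.0311, 0.0209]
ee_rot: [-0.702, 0.702, -0.085, 0.086]
force: [-1.2, 0.4, -2.3]
finger_gap: 0.0546
```

Request:
apply_moves:
  deltas:
    - [0,0.001,0,0,1]
    - [0,0.001,0,0,1]
    - [0,0.0,0,0,1]

```text
clock: 6.9
tcp_pos: [0.6119, -0.0311, 0.0208]
ee_rot: [-0.702, 0.702, -0.085, 0.086]
force: [-7.5, 0.6, 12.8]
finger_gap: 0.0553
```

Request:
apply_moves:
  deltas:
    - [0,0,0,0,0]
    - [0,0,0,0,0]
    - [0,0,0,0,0]
    - [0,0,0,0,0]
    - [0,0,0,0,0]
    - [0,-0.01,0,0,0]
    - [0,-0.03,0,0,0]
    - [0,-0.04,0,0,0]
    - [0,-0.04,0,0,0]
    - [0,-0.04,0,0,0]

```text
clock: 7.9
tcp_pos: [0.6113, -0.0309, 0.1806]
ee_rot: [0.702, -0.702, 0.086, -0.086]
force: [0.6, -0.1, 0.0]
finger_gap: 0.0854
```

Request:
apply_moves:
  deltas:
    - [0.001,0,0.04,0,0]
    - [0,0,0.04,0,0]
    - [0,0,0.04,0,0]
    - [0,0,0.034,0,0]
    - [0,0,0,-0.145,0]
    - [0,0,0,-0.145,0]
    - [0,0,0,-0.145,0]
    - [0,0,0,-0.145,0]
    - [0,0,0,-0.145,0]
    - [0,0,0,-0.145,0]

```text
clock: 8.9
tcp_pos: [0.6495, 0.1183, 0.1791]
ee_rot: [-0.672, 0.672, 0.22, -0.22]
force: [0.5, 0.1, 0.4]
finger_gap: 0.0855
```

Request:
apply_moves:
  deltas:
    - [0,0,0,-0.145,0]
    - [0,0,0,-0.145,0]
    - [0,0,0,-0.145,0]
    - [0,0,0,-0.145,0]
    - [0,0,0,-0.12,0]
    - [0,0,0,0,0]

```text
clock: 9.5
tcp_pos: [0.6495, 0.1183, 0.179]
ee_rot: [-0.557, 0.557, 0.436, -0.436]
force: [-0.0, 0.2, -0.7]
finger_gap: 0.0854
```

Run:
```python
from h import *
s,T=tool();print(s["clock"],s["tcp_pos"],T.as_matrix().round(3),s["q"].round(3),s["force"])
i=cams.camera_info("wrist");im=cams.capture("wrist")[:,:,::-1];cv2.imwrite("pics/w3.png",im)
import pickle;pickle.dump(i,open("w3.pkl","wb"))
im=cams.capture("scene")[:,:,::-1];cv2.imwrite("pics/s3.png",im)
```

```text
9.5 [0.64949965 0.11826549 0.17904966] [[ 0.24   0.001 -0.971]
 [ 0.971  0.     0.24 ]
 [ 0.    -1.    -0.001]] [ 0.061  0.341  1.48   0.     1.321 -1.267] [-0.02474238  0.23093082 -0.65906612]
```

View pics/w3.png

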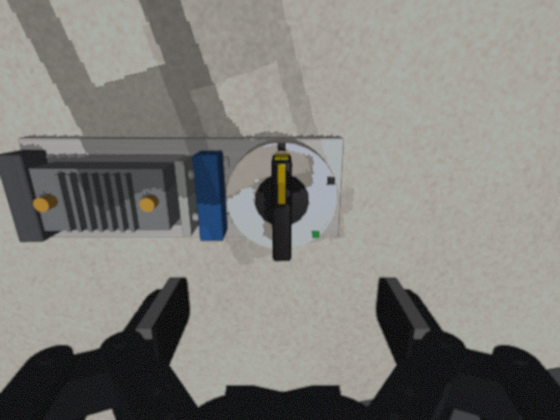

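The module lies on the bed between stop and jaw (x 35–178, brass at (41,204) and (148,204)). The bar top spans (282,158)–(282,260).

Run:
```python
from h import *
import pickle;i=pickle.load(open("w3.pkl","rb"))
p=np.array([.6495,.1183])
W=plane(i,[(281.5,158),(282,260)],.083)[:,:2];print(W,W.mean(0)-p,np.diff(W,axis=0))
W=plane(i,[(41,204),(148,204)],.061)[:,:2];print("brass",W,W.mean(0))
W=plane(i,[(281,147),(331,181),(316,234)],.042)[:,:2];print("marks",W,W[1]/2+0)
```

```text
[[0.60731174 0.12905751]
 [0.68797875 0.10938715]] [-0.00185476  0.00092233] [[ 0.08066701 -0.01967036]]
brass [[ 0.60056859 -0.07366535]
 [ 0.62150839  0.01091115]] [ 0.61103849 -0.0313771 ]
marks [[0.60491032 0.1291479 ]
 [0.64406671 0.16452783]
 [0.6900993  0.14130341]] [0.32203336 0.08226391]
```

Request:
apply_moves:
  deltas:
    - [0,0.03,0.001,0,0]
    - [0,0.03,0,0,0]
    - [0,0.03,0,0,0]
    - [0,0.02,0,0,0]
    - [0,0.012,0,0,0]
    - [0,0.003,0,0,0]
    - [0,0,0,0,1]
    - [0,0,0,0,1]
    - [0,0,0,0,1]
    - [0,0,0,0,1]
  newtons: 90

```text
clock: 10.6
tcp_pos: [0.6493, 0.1186, 0.0546]
ee_rot: [-0.557, 0.558, 0.436, -0.435]
force: [0.4, 1.1, 0.2]
finger_gap: 0.0282
```

Request:
apply_moves:
  deltas:
    - [0,0,0,0,1]
    - [0,0,0,0,1]
    - [0,0,0,0,1]
    - [0,0,0,0,1]
    - [0,0,0,0,1]
    - [0,0,0,0,1]

```text
clock: 11.2
tcp_pos: [0.6488, 0.1177, 0.0545]
ee_rot: [-0.557, 0.558, 0.435, -0.436]
force: [-3.6, -3.4, 5.4]
finger_gap: 0.0146
```

Request:
apply_moves:
  deltas:
    - [0,0,0,0.06,1]
    - [0,0,0,0.12,1]
    - [0,0,0,0.12,1]
    - [0,0,0,0.12,1]
    - [0,0,0,0.12,1]
    - [0,0,0,0.12,1]
    - [0,0,0,0.12,1]
    - [0,0,0,0.12,1]
    - [0,0,0,0.12,1]
    - [0,0,0,0.12,1]

```text
clock: 12.2
tcp_pos: [0.6493, 0.1181, 0.0545]
ee_rot: [-0.704, 0.704, 0.065, -0.063]
force: [-0.5, -1.3, 3.5]
finger_gap: 0.0145
```

Run:
```python
from h import *
s,T=tool();print(s["clock"],s["tcp_pos"].round(4),np.degrees(np.arctan2(*T.as_matrix()[1::-1,0])),s["force"].round(1),s["ft_torque"].round(2),s["q"].round(2),s["finger_gap"])
```

```text
12.2 [0.6493 0.1181 0.0545] 10.388461318470352 [-0.5 -1.3  3.5] [-0.23  0.01 -0.09] [ 0.06  0.47  1.56 -0.    1.11 -0.12] 0.01454447621882619
```

Request:
apply_moves:
  deltas:
    - [0,0,0,0.06,1]
    - [0,0,0,0,1]
    - [0,0,0,0.1,1]
    - [0,0,0,0.1,1]
    - [0,0,0,0.1,1]
    - [0,0,0,0.1,1]
    - [0,0,0,0.1,1]
    - [0,0,0,0.1,1]
    - [0,0,0,0.1,1]
    - [0,0,0,0.08,1]

```text
clock: 13.2
tcp_pos: [0.6499, 0.118, 0.0545]
ee_rot: [0.67, -0.669, 0.227, -0.229]
force: [1.2, -2.4, 3.8]
finger_gap: 0.0145
```

Run:
```python
from h import *
s,T=tool();print(s["clock"],s["tcp_pos"].round(4),np.degrees(np.arctan2(*T.as_matrix()[1::-1,0])),s["force"].round(1),s["ft_torque"].round(2),s["q"].round(2),s["finger_gap"])
im=cams.capture("wrist")[:,:,::-1];cv2.imwrite("pics/w4.png",im)
```

```text
13.2 [0.6499 0.118  0.0545] -37.56893601111781 [ 1.2 -2.4  3.8] [-0.47 -0.26 -0.49] [ 0.06  0.47  1.56 -0.    1.11  0.72] 0.01448405787404615
```

View pics/w4.png

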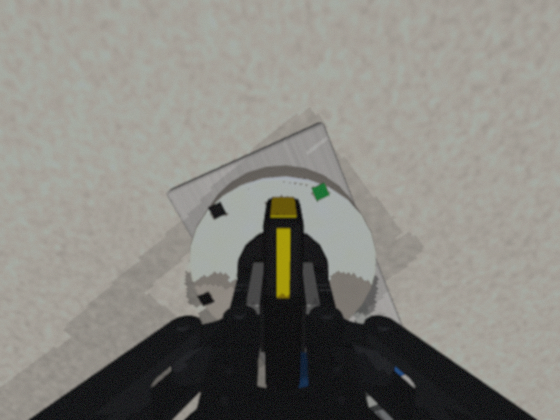

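Still gripped, with the pointer at about 1.98 rad and the green mark just ahead. I ease it on to about 2.28, then release so that the detent pulls it in.

Request:
apply_moves:
  deltas:
    - [0,0,0,0.08,1]
    - [0,0,0,0.08,1]
    - [0,0,0,0.08,1]
    - [0,0,0,0.06,1]
    - [0,0,0,0,1]
    - [0,0,0,0,0]
    - [0,0,0,0,0]
    - [0,0,0,0,0]
    - [0,0,0,0,0]
    - [0,0,0,0,0]

```text
clock: 14.25
tcp_pos: [0.6481, 0.1187, 0.0529]
ee_rot: [-0.628, 0.629, -0.324, 0.324]
force: [-0.3, -0.6, 0.1]
finger_gap: 0.0846
```

Request:
apply_moves:
  deltas:
    - [0,0,0,0,0]
    - [0,-0.01,0,0,0]
    - [0,-0.03,0,0,0]
    - [0,-0.04,0,0,0]
    - [0,-0.04,0,0,0]
    - [0,-0.03,0,0,0]
    - [0,0,0,0,0]
    - [0,0,0,0,0]

```text
clock: 15.05
tcp_pos: [0.6492, 0.1186, 0.2053]
ee_rot: [0.629, -0.628, 0.323, -0.325]
force: [-1.1, -0.6, -0.2]
finger_gap: 0.0848
```

Run:
```python
from h import *
s,T=tool();print(s["clock"],s["tcp_pos"].round(4),np.degrees(np.arctan2(*T.as_matrix()[1::-1,0])),s["force"].round(1),s["q"].round(2))
import pickle;i=cams.camera_info("wrist");pickle.dump(i,open("w5.pkl","wb"))
im=cams.capture("wrist")[:,:,::-1];cv2.imwrite("pics/w5.png",im)
cv2.imwrite("pics/s5.png",cams.capture("scene")[:,:,::-1])
```

```text
15.05 [0.6492 0.1186 0.2053] -54.59939539070603 [-1.1 -0.6 -0.2] [0.06 0.32 1.46 0.   1.36 1.01]
```

View pics/w5.png

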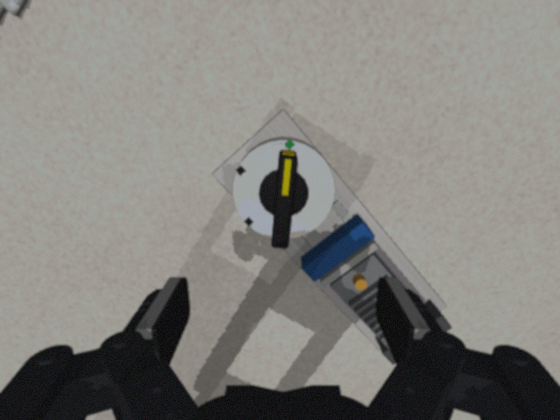

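The knob moved on by itself after release. The pointer's (289,151) is at the green mark (290,144), and the jaw is against the module. I check the angle numerically and the bystanders in the scene image.

Run:
```python
from h import *
import pickle;i=pickle.load(open("w5.pkl","rb"))
W=plane(i,[(280.5,246),(288.5,151)],.083)[:,:2];d=W[1]-W[0];a=np.degrees(np.arctan2(d[1],d[0]))
print(W,"pointer ang",a,"knob rad",np.radians(166-a))
a=cv2.imread("pics/s5.png");b=cv2.imread("pics/scene0.png")
h=lambda im:cv2.cvtColor(im,cv2.COLOR_BGR2HSV)
for im in(b,a):
    H,S,V=cv2.split(h(im)); m=(H<25)&(S>120)&(V>60);m[:250]=False;print(blobs(m,30))
c=a[60:380,90:430];cv2.imwrite("pics/s5c.png",cv2.resize(c,None,fx=1.8,fy=1.8,interpolation=cv2.INTER_CUBIC))
```

```text
[[0.61609953 0.0982141 ]
 [0.68835737 0.14142413]] pointer ang 30.87933055990585 knob rad 2.358300569228526
[(np.int32(1506), array([138.8, 328.3])), (np.int32(67), array([202.6, 341.1]))]
[(np.int32(1549), array([139. , 328.6])), (np.int32(71), array([202.5, 341.2]))]
```

View pics/s5c.png

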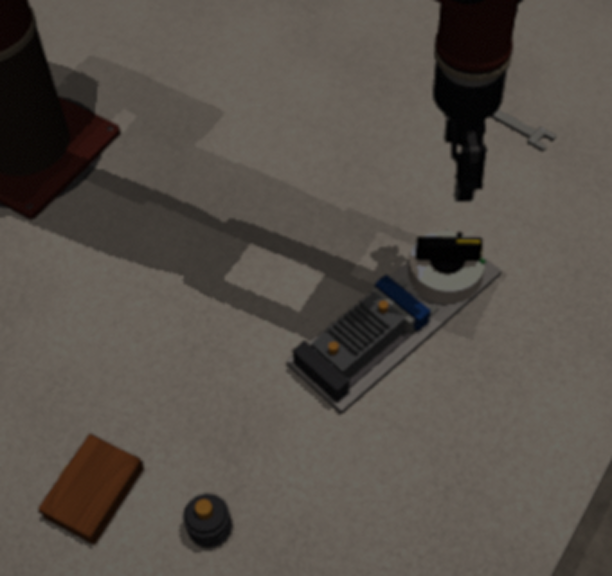

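The module is clamped flat between stop and jaw, the knob reads about 2.36 rad (2.4 within measuring error), and the bystanders are unmoved. I hand in now.

```bash
python3 -c "
from plant import r,hand_in
print(r.read_state()['clock']);print(hand_in())"
```

```text
15.15
the job is handed in; nothing more can be done
None
```

The module is laid flat and lengthwise on the bed and clamped, and I handed the job in at about 15.2 s of the 51 s allowed.

- **Knob:** I turned it clockwise in a single grip through the first click and past the second detent, to about 2.28 rad. I then let go, and it settled at the green mark by itself.
- **Final angle:** the last wrist picture gave about 2.36 rad against the nominal 2.4. I take the difference as pixel error. The pointer is at the green mark and well short of 2.75.
- **Module:** the last pictures show it flat between the stop and the jaw.
- **Bystanders:** the case and the terminator measured within half a pixel of where they started. I checked the wrench only by eye, and it is partly hidden by the arm in the last scene picture.
- **Forces and clearance:** the wrist force read no more than about 15 N at the ends of the moves. The open gripper was about 0.2 m above the bench, touching nothing.

No check failed.

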